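# Load a tube into a welding fixture against its hidden stop

## Task

Take the standing square tube with the yellow end, lay it down flat and let go of it; then take or push it again another way and slide it, yellow end first, along the fixture's trough into the blue head until you feel it come fully home on the stop hidden inside. Press gently: do not shove the blue head back on its base, and leave the other things on the table where they are. Leave the tube lying home in the trough.

Things in the scene. Friction and masses are not known exactly. Their poses are not given: they have to be found in the camera images.
- bar: the workpiece: square steel tube, 30 x 30 mm, 140 mm long, about 0.3 to 0.6 kg, the only one with a yellow end. It starts standing upright on its plain tail, yellow end (nose) up. Origin: centre of the plain tail end; z runs along the tube to the nose, x and y are square to its sides
- bar_nose (a point): centre of the tube's yellow end face, 140 mm from the tail along the tube's z
- fixture: welding fixture fixed to the table: steel base plate 340 (x) x 120 (y) x 8 mm thick; origin at the centre of its underside, z up, x = the direction in which the tube is pushed in. The open trough runs along its middle from x = -170 to +30 mm, the blue head stands from x = +30 to +170 mm
- trough (a point): middle of the open trough, on its floor (fixture x = -70 mm, 8 mm above the table). The floor is the base plate's top; the trough is 200 mm long, its two side rails are 10 mm high above the floor, 10 mm thick and 37 mm apart
- mouth (a point): middle of the blue head's opening at floor height (fixture x = +30 mm, 8 mm above the table); axes as the fixture's. The head is 140 mm long, 82 mm wide, its top 62.5 mm above the table; its passage, in line with the trough, is 38 mm wide and 36 mm high, closed at the back
- clamp (a point): top of the folded toggle clamp with red grip on the trough's +y side (not used): 70 mm tall, its foot spans fixture x = -68..-22, y = +60..+89 mm
- stop_pin (a joint): sprung brass pin on the stop hidden inside the head: 0 = free, 0.008 m = pressed fully in, where it is solid; it springs back with under 1 N. The stop is set to a different depth each time, out of sight: the free pin's face is 45 to 90 mm beyond the mouth
- fixture_head (a joint): how far the blue head has been shoved back on the base plate (m): 0 = as set. It is clamped and slips only when pushed with more than about 40 N
- red_tube: short square steel tube standing upright, 36 x 36 x 95 mm, red upper end; origin at the centre of its foot. Bystander
- pipe: dark round pipe offcut standing upright, 40 mm diameter, 98 mm tall; origin at the centre of its foot. Bystander. (Fixed obstacle to the right of this group: a blue tool chest, 120 mm tall, from x = 0.21 to 0.51 m, all of it beyond y = -0.50 m)
- jar: small jar with green cap, 52 mm diameter, 90 mm tall, upright; origin at the centre of its foot. Bystander
- hammer: hammer with orange handle lying on the far part of the table, about 300 mm long. Bystander
- brush: brush with wooden handle lying on the far part of the table, about 250 mm long. Bystander
- collar: steel ring lying flat left of the fixture, 64 mm outside diameter, 22 mm high; origin at the centre of its underside. Bystander. (Fixed obstacle farther left: a green vise, 100 mm tall, from x = 0.42 to 0.68 m, all of it beyond y = +0.55 m)
- block: red magnet block, 50 x 40 x 35 mm, on the table beyond the trough; origin at the centre of its underside. Bystander
There are look-alikes about, which are no part of the job. Leave any green or orange look-alike of the bar alone.

How it is judged:
On the way, in this order (a step that is already met when the one before it is completed fails the run):
1. the yellow-ended tube lies flat and is let go (angle between bar's own z axis and vertical between 1.5 and 1.64 rad and contact force between bar and the fingers below 0.1 N and linear speed of bar below 0.02 m/s and height (world z) of bar below 0.04 m), for 0.2 s.
2. its yellow end is in the head and has pressed the hidden stop pin home (value of joint stop_pin above 0.0055 m and x of bar_nose in the frame of mouth above 0.035 m), for 0.1 s.
At the end, for the whole second after the job is handed in: The tube lies flat (within 4 degrees) in the trough, in line with the fixture within 3.4 degrees, yellow end inside the head and against the hidden stop: the stop pin is pressed in by more than 5.5 of its 8 mm. The tube is at rest, and the head has not been shoved back by 3 mm or more (all of step 2 and angle between bar's own z axis and vertical between 1.5 and 1.64 rad and angle between the z axis of bar and the x axis of fixture, either way round below 0.06 rad and z of bar_nose in the frame of mouth below 0.025 m and height (world z) of bar below 0.035 m and linear speed of bar below 0.01 m/s and value of joint fixture_head below 0.003 m); the robot touches nothing.
It fails at once if the blue head is shoved back 3 mm or more on its base (value of joint fixture_head above 0.003 m).
It fails at once if the red-ended tube, the pipe or the jar is knocked over or moved more than 25 mm (distance of any of red_tube, pipe, jar from where it was at the start of the episode above 0.025 m or angle between any of red_tube, pipe, jar's own z axis and vertical above 0.5 rad).
It fails at once if the hammer, brush, steel ring or magnet block is moved more than 25 mm (distance of any of hammer, brush, collar, block from where it was at the start of the episode above 0.025 m).
It also fails if it takes over 59 s, if anything falls off the work surface, if the arm or the gripper's body presses on something with over 40 N, if the wrist force passes 120 N, or if a joint passes its speed limit or range.

## Robot

A 6-joint arm with a two-finger parallel gripper is mounted at the origin on the work surface. World frame = base frame: x ahead of the robot, y to its left, z up, the work surface at z = 0. Lengths are in m, angles in rad, forces in N, time in s.
With the tool pointing down it reaches from about 0.35 to 0.775 m from the base axis. Payload 5.5 kg.
Tool frame: the origin (TCP) lies midway between the tips of the shut fingers; the grasp point (between the pads) lies 19 mm behind it; z points along the fingers, y is the line along which they close (so a half turn about z gives the same grasp; the last joint's range is limited). The gripper opens to 85 mm and grips with 20 to 120 N. Pads are 22 mm wide; open, the fingers measure 114 mm over their backs; the gripper's body (76 mm by 85 mm) begins 54 mm behind the grasp point. The pads swing forward as they close: fully open they stand 13 mm farther back than shut.
Start: joints at [1.19, 0.313, 0.046, 1.304, 0, 1.431], TCP at [0.137, 0.558, 0.195] pointing down, gripper open.
Joint ranges: [-2.76, 2.76], [-0.86, 1.69], [-1.03, 1.26], [-2.2, 2.34], [-1.47, 1.5], [-3.14, 3.14]. Speed limits (rad/s): [2.57, 2.57, 3.14, 3.14, 3.14, 3.14].

## Interface

Orientations are given as a unit quaternion [w, x, y, z].
In Python, from workcell import get_state, read_camera, camera_info, hand_in, recognise gives the robot as it stands.
- The arm moves only by the tool arm_command, never from a script. Its argument "moves" is one flat list of numbers, 7 for each row, row after row: the opening, from -1 (shut) to 1 (fully open), then the shift along the tool's x, y, z in mm, then the turn, a rotation vector about the tool's x, y, z in rad. A call has 1 to 8 rows; each row shifts and turns the commanded pose from where the row before left it, along the tool's axes as they then stand; what a row does not reach is not made up. A row lasts 1/8 s, in which the tool goes at most 62.5 mm and 10.7 degrees, less where a joint would pass 70% of its speed; a pose out of reach is approached as far as the arm can. A call with a gripper value outside its range is refused whole. The fingers move at their own pace and stop on an object; "newtons" is the grip in N (left out, the last holds). Time passes only in rows, so rows that do not move let the fingers close. It gives the time, the measured TCP pose, the force, the opening and the grip force at its end, in the units of the state.
- get_state(): the state, without advancing time (a new reading comes with each control period).
- read_camera(name): name is "side" or "top" or "wrist"; returns (picture, depth): 400x640x3 uint8, blue, green, red; 400x640 float32, m along the optical axis (not along the pixel's ray), 0 where there is no reading.
- camera_info(name): a dict with "fovy" (degrees; the focal length in pixels is half the picture's height over the tangent of half this angle, whatever the lens; pixels are square), "cx", "cy" (the principal point, pixels), "k1" (the pictures are not rectified: a ray, as slopes to the right and down, at radius r is drawn at 1 + k1 r^2 times it, then the intrinsics apply), "eye" and "orientation" of the camera in the world; the wrist camera has in their place "tool_from_camera" (4x4, takes a point from camera to tool coordinates, whose origin is the TCP and whose axes are the flange's). Camera axes: x right, y down, z forward; pixel columns grow to the right and rows downward; lengths in m; the calibration is good to about 2 mm. A picture is of the moment at which its call begins: read the wrist's pose just before it. camera_info takes no time and is no camera call.
- hand_in(): hands the job in; it is judged then, once.
Trained networks look in the newest picture that a camera, given by its name, has taken for a name from the list of things; names that differ only in an ending like _2 or _b are one class to them, and where a whole thing is asked for, a point or a joint stands for the part that bears it (a point fixed in the world has none). Each returns a list of dicts, best first, with "confidence" (0 to 1); they miss things now and then, are a little off and sometimes report something else, mostly with a low value. They report only what shows in the picture. A call takes as long as a camera call. They do not tell look-alikes from the thing itself.
- recognise(camera, label): "point" ([column, row] in pixels, amid what is visible of it).
The state is a dict: "clock": time; "joint_pos": joint angles; "qvel": joint speeds; "tau": joint torques, N m; "tcp_pos": TCP position; "orientation": TCP orientation; "wrist_force": force on the tool from outside, world axes, zero at the start; "ft_torque": the same for the moment, N m; "finger_gap": finger opening in m; "grip_force": force on a finger pad.
Only numpy, scipy, OpenCV 4.12 (cv2) and the standard library are available. Lean on these libraries where they do the work, as an engineer would, in place of code of your own. Each camera call takes 0.05 s, during which the arm holds its last target. There are 200 camera calls.

## Working session

There is one attempt and no reset: what is moved stays moved. The work goes in short steps, Python scripts to look and compute and a tool call to move; the robot and the scene stay as the last step left them, time stands still between calls to the robot, and variables do not carry over. Pictures are saved under pics/ and viewed, at most 10 in all, crops included, and the job is handed in when it is done.

Besides the shell and the picture viewer there is one more tool, called after "Emit:" in YAML: its name, and indented under it one key for each argument. arm_command: Moves the arm, as the interface text tells. Its arguments: {"type":"object","properties":{"moves":{"type":"array"},"newtons":{"type":"number"}},"required":["moves"]}

```bash
mkdir -p pics; ls; cat > h.py <<'E'
import numpy as np, cv2
from scipy.spatial.transform import Rotation as R
from workcell import *
def Rq(q): return R.from_quat([q[1],q[2],q[3],q[0]]).as_matrix()
def cam(name,st=None):
    i=camera_info(name); f=200/np.tan(np.radians(i['fovy'])/2)
    if name=='wrist':
        st=st or get_state(); T=np.array(i['tool_from_camera']); A=Rq(st['orientation'])
        Rm=A@T[:3,:3]; e=A@T[:3,3]+np.array(st['tcp_pos'])
    else:
        o=np.array(i['orientation']); Rm=Rq(o) if o.size==4 else o.reshape(3,3); e=np.array(i['eye'])
    K=np.array([[f,0,i['cx']],[0,f,i['cy']],[0,0,1.]])
    # k1 is used with r = undistorted radius
    return K,np.array([i['k1'],0,0,0.]),Rm,e
def slopes(K,D,uv): return cv2.undistortPoints(np.array(uv,float).reshape(-1,1,2),K,D).reshape(-1,2)
def cloud(c,depth):
    K,D,Rm,e=c; h,w=depth.shape
    v,u=np.mgrid[:h,:w]; s=slopes(K,D,np.stack([u.ravel(),v.ravel()],1))
    d=depth.ravel()[:,None]
    return (np.hstack([s*d,d])@Rm.T+e).reshape(h,w,3)
def onplane(c,uv,z):
    K,D,Rm,e=c; s=slopes(K,D,uv); r=np.hstack([s,np.ones((len(s),1))])@Rm.T
    return e+r*((z-e[2])/r[:,2])[:,None]
def project(c,p):
    K,D,Rm,e=c; q=(np.atleast_2d(p)-e)@Rm; s=q[:,:2]/q[:,2:]
    r2=(s**2).sum(1,keepdims=True); s=s*(1+D[0]*r2)
    return s*K[0,0]+K[:2,2]
E
python3 - <<'E'
from h import *
for n in ['side','top']:
    print(camera_info(n))
    p,d=read_camera(n); cv2.imwrite(f'pics/{n}0.png',p); np.save(f'{n}0.npy',d)
    C=cloud(cam(n),d)
    for l in ['bar','fixture','clamp','red_tube','pipe','jar','collar','block']:
        for r in recognise(n,l)[:4]:
            u,v=np.round(r['point']).astype(int); print(n,l,u,v,round(r['confidence'],2),C[v,u].round(3))
print(camera_info('wrist')); s=get_state(); print(s['clock'],s['orientation'],s['wrist_force'])
E
```

```text
pics
{'fovy': 44.67768846918173, 'cx': 314.02587536901643, 'cy': 203.17778997993838, 'k1': -0.005009313122072728, 'eye': array([ 0.12118188, -0.79808653,  1.03966859]), 'orientation': array([-0.3639091 ,  0.89872421, -0.22302686,  0.10061801])}
side bar 295 345 0.91 [ 0.337 -0.349  0.107]
side bar 341 348 0.8 [ 0.417 -0.402  0.112]
side bar 390 367 0.8 [ 0.48  -0.487  0.123]
side bar 277 206 0.41 [0.494 0.073 0.062]
side fixture 277 208 0.87 [0.49  0.066 0.061]
side clamp 276 208 0.62 [0.487 0.066 0.063]
side red_tube 363 277 0.69 [ 0.564 -0.258  0.089]
side pipe 313 298 0.75 [ 0.432 -0.254  0.087]
side jar 390 332 0.64 [ 0.54  -0.408  0.087]
side collar 229 160 0.67 [0.46  0.362 0.023]
side block 350 218 0.87 [ 0.666 -0.039  0.035]
{'fovy': 48.26867441718754, 'cx': 315.5389473628414, 'cy': 197.7349265201384, 'k1': 0.04336910438508124, 'eye': array([ 0.42613015, -0.02897675,  1.48327   ]), 'orientation': array([-0.03749713,  0.70991399, -0.70191229,  0.0439911 ])}
top bar 455 231 0.79 [ 0.487 -0.461  0.135]
top bar 425 251 0.75 [ 0.426 -0.369  0.14 ]
top bar 406 274 0.75 [ 0.356 -0.3
[... 333 characters left out ...]
r 426 250 0.72 [ 0.429 -0.372  0.142]
top collar 186 231 0.7 [0.482 0.376 0.028]
top block 309 176 0.62 [ 0.665 -0.019  0.036]
{'fovy': 67.67838999048202, 'cx': 317.37261675305444, 'cy': 199.50280855578583, 'k1': 0.015526820971902416, 'tool_from_camera': array([[-9.80175589e-05, -9.56544359e-01, -2.91586829e-01,
         7.38441366e-02],
       [ 9.99999959e-01, -1.72508394e-04,  2.29757897e-04,
        -6.40456681e-04],
       [-2.70074796e-04, -2.91586795e-01,  9.56544337e-01,
        -1.77403571e-01],
       [ 0.00000000e+00,  0.00000000e+00,  0.00000000e+00,
         1.00000000e+00]])}
0.9 [1.56621386e-05 1.20070498e-01 9.92765365e-01 6.65147040e-05] [-0.43487346  0.09228174 -0.80622299]
```

```bash
python3 - <<'E'
import cv2
a=cv2.imread('pics/side0.png'); cv2.imwrite('pics/sidecrop.png',cv2.resize(a[250:400,250:450],None,fx=4,fy=4,interpolation=cv2.INTER_CUBIC)[:600,:800])
E
```

```text
(no output)
```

View pics/top0.png

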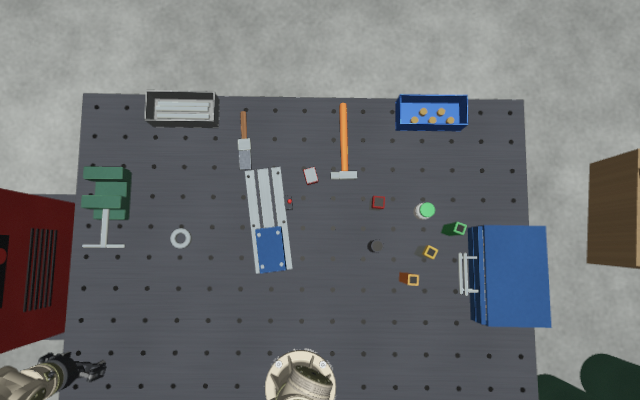

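View pics/side0.png

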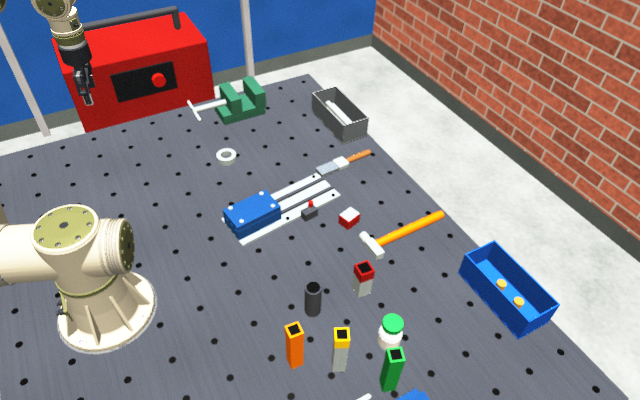

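View pics/sidecrop.png

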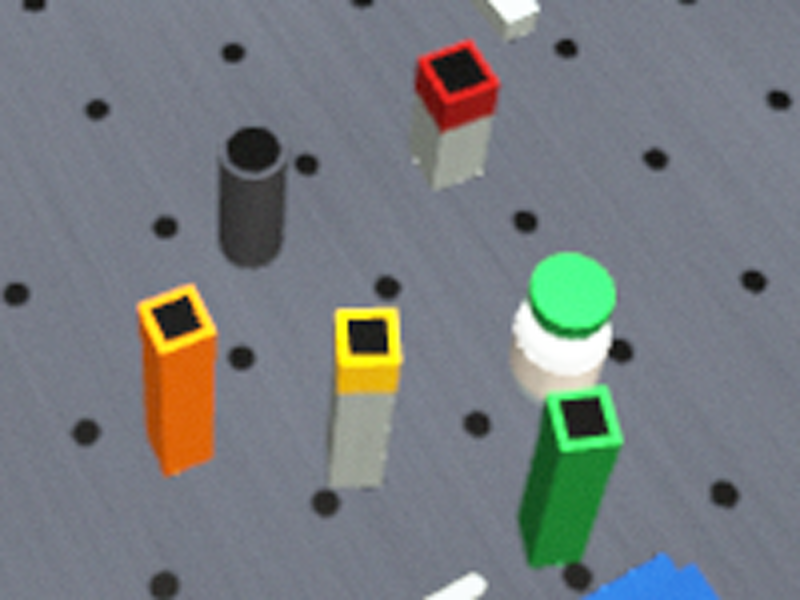

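Candidates: the orange tube is at side (295,345) and top (413,280). The grey tube with the yellow end is at side (341,348) and top (430,252). The green tube is at side (393,367) and top (460,228). The crop shows that the middle one is plain steel with a yellow end, so I choose that. The fixture's blue head is on the robot side, at top (270,250), and the open trough runs away from the robot.

```bash
python3 - <<'E'
from h import *
def rect(P):
    (c,s,a)=cv2.minAreaRect((P[:,:2]*1000).astype(np.float32)); return np.round(c,1),np.round(s,1),round(a,1)
for n in ['top','side']:
    p=cv2.imread(f'pics/{n}0.png'); d=np.load(f'{n}0.npy'); c=cam(n); C=cloud(c,d)
    hsv=cv2.cvtColor(p,cv2.COLOR_BGR2HSV).astype(int); H,S,V=hsv[...,0],hsv[...,1],hsv[...,2]
    X,Y,Z=C[...,0],C[...,1],C[...,2]
    m=(abs(X-.425)<.05)&(abs(Y+.38)<.045)&(Z>.05); print(n,'bar all',m.sum())
    y=m&(H>18)&(H<32)&(S>120); mm=m&(Z>.131); 
    # ray onto z=.14 of yellow + inner black pixels, outline at top
    for nm,q in (('yel',y),('top',mm)):
        v,u=np.nonzero(q)
        if len(u): print(nm,len(u),np.median(Z[q]).round(4),rect(C[q]),'onplane',rect(onplane(c,np.stack([u,v],1),.14)))
    b=(H>100)&(H<125)&(S>130)&(abs(X-.47)<.2)&(abs(Y-.08)<.15)&(Z>.052); print('head',b.sum(),np.median(Z[b]),rect(C[b]))
    f=(abs(X-.53)<.25)&(abs(Y-.09)<.18)&(Z>.004)&(Z<.03)&(S<60)&(V>130)
    k,l,st,ce=cv2.connectedComponentsWithStats(f.astype(np.uint8)); print('comp',st[1:][st[1:,4]>60].tolist())
    print('base',f.sum(),np.median(Z[f]))
    # refs
    for q,nm in ((((X-.354)**2+(Y+.315)**2<.045**2)&(Z>.125),'orange'),(((X-.487)**2+(Y+.461)**2<.045**2)&(Z>.125),'green'),(((X-.442)**2+(Y+.235)**2<.04**2)&(Z>.085),'pipe'),(((X-.55)**2+(Y+.39)**2<.04**2)&(Z>.08),'jar')):
        if q.sum()>5: print(nm,q.sum(),rect(C[q]))
E
```

```text
top bar all 196
yel 81 0.1398 (array([ 424. , -384.1]), array([32.3, 30. ]), 63.0) onplane (array([ 423.7, -382.1]), array([33.3, 32.3]), 63.9)
top 116 0.1406 (array([ 424.7, -384.4]), array([32.3, 31.4]), 62.9) onplane (array([ 425. , -383.5]), array([31.5, 31.1]), 62.6)
head 1075 0.06258420413849985 (array([432.7,  57.1]), array([138.4, 168.7]), 7.9)
comp [[238, 142, 13, 27, 306], [271, 167, 21, 102, 709], [257, 168, 18, 60, 555], [245, 170, 16, 103, 618]]
base 2196 0.008785861102017067
orange 128 (array([ 341.5, -328.6]), array([31.3, 32.8]), 88.3)
green 125 (array([ 496.3, -475.5]), array([33. , 31.9]), 69.9)
pipe 135 (array([ 442.1, -231.4]), array([36.8, 39.1]), 0.6)
jar 181 (array([ 555.8, -389.2]), array([45.3, 44. ]), 19.6)
side bar all 535
yel 247 0.1384 (array([ 425.6, -389. ]), array([32.9, 30.7]), 63.4) onplane (array([ 421.1, -395.1]), array([46. , 31.1]), 60.1)
top 236 0.1403 (array([ 426.3, -388.8]), array([33. , 30.7]), 61.5) onplane (array([ 424.9, -391. ]), array([33.9, 30.7]), 62.3)
head 1124 0.06228535109803868 (array([427.7,  97.4]), array([141. ,  87.7]), 8.1)
comp [[271, 158, 75, 54, 1158], [312, 188, 29, 22, 273], [238, 202, 71, 44, 592]]
base 2386 0.008418036709978538
orange 263 (array([ 343.4, -334.1]), array([33.4, 31.5]), 84.0)
green 293 (array([ 496.3, -476.9]), array([32.5, 31.9]), 70.0)
pipe 236 (array([ 442.1, -235.8]), array([39.2, 38.5]), 81.8)
jar 343 (array([ 555.4, -393.6]), array([46.2, 44.9]), 29.6)
```

```bash
cat >> h.py <<'E'
def tool(yaw_y,tilt=0):
    "tool-down with closing axis y at yaw (deg), then turned about tool y by tilt (deg)"
    a=np.radians(yaw_y); y=np.array([np.cos(a),np.sin(a),0]); z=np.array([0,0,-1.]); x=np.cross(y,z)
    return np.stack([x,y,z],1)@R.from_euler('y',tilt,degrees=True).as_matrix()
def plan(legs,st=None):
    "legs: (pos,R,n,opening); prints rows"
    if st is None: s=get_state(); st=(np.array(s['tcp_pos']),Rq(s['orientation']))
    p,A=st
    for q,B,n,o in legs:
        q=np.array(q,float); w=R.from_matrix(A.T@B).as_rotvec(); 
        for k in range(n):
            d=A.T@((q-p)/n)*1000; print([o]+[float(t) for t in d.round(1)]+[float(t) for t in (w/n).round(4)],',|%.0f %.1f'%(np.linalg.norm(d),np.degrees(np.linalg.norm(w/n))))
            A=A@R.from_rotvec(w/n).as_matrix()
        p=q
    return p,A
E
python3 - <<'E'
from h import *
plan([((.40,.40,.32),tool(76.2-50),6,1),((.55,.05,.32),tool(-20),7,1),((.55,.05,.32),tool(-20),1,1)])
E
```

```text
[1, -48.8, -15.2, -20.8, 0.0, -0.0, 0.1455] ,|55 8.3
[1, -50.5, -8.0, -20.8, 0.0, -0.0, 0.1455] ,|55 8.3
[1, -51.2, -0.6, -20.8, 0.0, -0.0, 0.1455] ,|55 8.3
[1, -50.7, 6.9, -20.8, 0.0, -0.0, 0.1455] ,|55 8.3
[1, -49.2, 14.1, -20.8, 0.0, -0.0, 0.1455] ,|55 8.3
[1, -46.6, 21.1, -20.8, 0.0, -0.0, 0.1455] ,|55 8.3
[1, -54.3, -2.8, -0.0, -0.0, -0.0, 0.1152] ,|54 6.6
[1, -54.3, 3.4, -0.0, -0.0, -0.0, 0.1152] ,|54 6.6
[1, -53.5, 9.6, -0.0, -0.0, -0.0, 0.1152] ,|54 6.6
[1, -52.1, 15.7, -0.0, -0.0, -0.0, 0.1152] ,|54 6.6
[1, -49.9, 21.6, -0.0, -0.0, -0.0, 0.1152] ,|54 6.6
[1, -47.1, 27.2, -0.0, -0.0, -0.0, 0.1152] ,|54 6.6
[1, -43.7, 32.4, -0.0, -0.0, -0.0, 0.1152] ,|54 6.6
[1, 0.0, 0.0, 0.0, 0.0, -0.0, -0.0] ,|0 0.0
```

Emit:
arm_command:
  moves: [1, -49, -15, -21, 0, 0, 0.145, 1, -50, -8, -21, 0, 0, 0.145, 1, -51, -1, -21, 0, 0, 0.145, 1, -51, 7, -21, 0, 0, 0.145, 1, -49, 14, -21, 0, 0, 0.145, 1, -47, 21, -21, 0, 0, 0.145, 1, -54, -3, 0, 0, 0, 0.115, 1, -54, 3, 0, 0, 0, 0.115]

```text
clock: 1.9
tcp_pos: [0.4433, 0.2989, 0.3214]
orientation: [0.0, 0.623, 0.782, 0.0]
wrist_force: [0.3, 1.0, -0.8]
finger_gap: 0.0853
grip_force: 0.0
```

Emit:
arm_command:
  moves: [1, -53, 10, 0, 0, 0, 0.115, 1, -52, 16, 0, 0, 0, 0.115, 1, -50, 22, 0, 0, 0, 0.115, 1, -47, 27, 0, 0, 0, 0.115, 1, -44, 32, 0, 0, 0, 0.115, 1, 0, 0, 0, 0, 0, 0, 1, 0, 0, 0, 0, 0, 0]

```text
clock: 2.78
tcp_pos: [0.5502, 0.0513, 0.3213]
orientation: [-0.0, 0.818, 0.575, -0.0]
wrist_force: [0.3, 0.7, -0.4]
finger_gap: 0.0856
grip_force: 0.0
```

```bash
python3 - <<'E'
from h import *
s=get_state(); print(s['clock'],s['tcp_pos'].round(4) if hasattr(s['tcp_pos'],'round') else s['tcp_pos'],np.round(s['joint_pos'],3),s['wrist_force'])
p,d=read_camera('wrist'); cv2.imwrite('pics/w1.png',p); np.save('w1.npy',d); np.save('w1c.npy',np.array([*s['tcp_pos'],*s['orientation']]))
c=cam('wrist',s); C=cloud(c,d); X,Y,Z=[C[...,i] for i in range(3)]
hsv=cv2.cvtColor(p,cv2.COLOR_BGR2HSV).astype(int); H,S,V=hsv[...,0],hsv[...,1],hsv[...,2]
b=(H>100)&(H<125)&(S>130)&(abs(Z-.0625)<.006)&(abs(X-.45)<.15)&(abs(Y-.08)<.12)
print('head',b.sum(),cv2.minAreaRect((C[b][:,:2]*1000).astype(np.float32)))
for nm,q in (('floor/plate',(abs(Z-.008)<.004)),('rail',abs(Z-.018)<.004)):
    q=q&(abs(X-.55)<.22)&(abs(Y-.08)<.14)&(S<70)&(V>110)
    P=C[q]; print(nm,q.sum(),np.median(P[:,2]),cv2.minAreaRect((P[:,:2]*1000).astype(np.float32)))
E
```

```text
2.775 [0.5502 0.0513 0.3213] [-0.053  0.271  0.294  1.595  0.     1.863] [ 0.28310988  0.73746837 -0.35464973]
head 4865 ((428.88201904296875, 100.72024536132812), (139.8348846435547, 81.21299743652344), 8.249804496765137)
floor/plate 10079 0.006942138596099157 ((544.8697509765625, 116.26890563964844), (377.4163513183594, 120.78744506835938), 7.842377662658691)
rail 3330 0.016705392671424985 ((635.6468505859375, 136.71685791015625), (294.4407653808594, 109.98389434814453), 17.251054763793945)
```

View pics/w1.png

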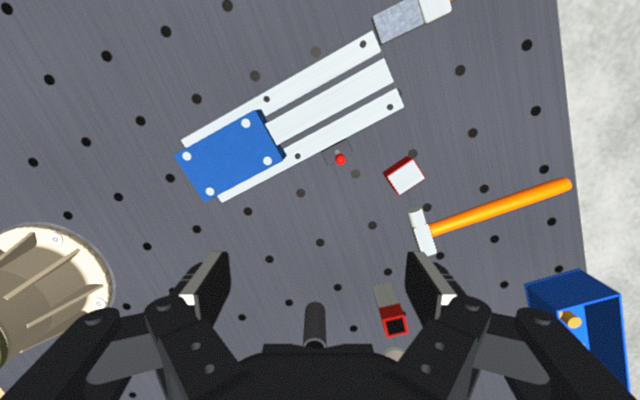

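The wrist view shows the head at (230,155), with the trough running up and to the right to (390,80). The clamp is at (340,158) and the block at (404,175). The measured head top is 139.8 x 81.2 mm, which fits, and its yaw is 8.25°.

```bash
python3 - <<'E'
from h import *
B=tool(-27,-35); z=B[:,2]; g=np.array([.425,-.386,.10]); t=g+.019*z; h=t-.10*z
print(t,h,B)
plan([(h,B,8,1),(t,B,3,1)])
E
```

```text
[ 0.42005243 -0.39571015  0.08443611] [ 0.44609226 -0.34460411  0.16635132] [[ 0.37188725  0.89100652 -0.26039825]
 [ 0.72986982 -0.4539905  -0.51106035]
 [-0.57357644  0.         -0.81915204]]
[1, -51.1, 4.5, 19.4, 0.0048, -0.0763, 0.0154] ,|55 4.5
[1, -49.4, 5.4, 23.2, 0.0048, -0.0763, 0.0154] ,|55 4.5
[1, -47.4, 6.2, 26.8, 0.0048, -0.0763, 0.0154] ,|55 4.5
[1, -45.1, 7.1, 30.3, 0.0048, -0.0763, 0.0154] ,|55 4.5
[1, -42.5, 7.9, 33.6, 0.0048, -0.0763, 0.0154] ,|55 4.5
[1, -39.7, 8.7, 36.7, 0.0048, -0.0763, 0.0154] ,|55 4.5
[1, -36.6, 9.5, 39.6, 0.0048, -0.0763, 0.0154] ,|55 4.5
[1, -33.4, 10.2, 42.2, 0.0048, -0.0763, 0.0154] ,|55 4.5
[1, -0.0, 0.0, 33.3, 0.0, -0.0, 0.0] ,|33 0.0
[1, -0.0, 0.0, 33.3, 0.0, -0.0, 0.0] ,|33 0.0
[1, -0.0, 0.0, 33.3, 0.0, -0.0, 0.0] ,|33 0.0
```

Emit:
arm_command:
  moves: [1, -51, 4.5, 19.4, 0.005, -0.076, 0.015, 1, -49.4, 5.4, 23.2, 0.005, -0.076, 0.015, 1, -47.4, 6.2, 26.8, 0.005, -0.076, 0.015, 1, -45.1, 7.1, 30.3, 0.005, -0.076, 0.015, 1, -42.5, 7.9, 33.6, 0.005, -0.076, 0.015, 1, -39.7, 8.7, 36.7, 0.005, -0.076, 0.015, 1, -36.6, 9.5, 39.6, 0.005, -0.076, 0.015, 1, -33.4, 10.2, 42.2, 0.005, -0.076, 0.015]

```text
clock: 3.82
tcp_pos: [0.447, -0.345, 0.1661]
orientation: [0.157, 0.812, 0.5, -0.256]
wrist_force: [0.5, 1.8, -0.4]
finger_gap: 0.0852
grip_force: 0.0
```

Emit:
arm_command:
  moves: [1, 0, 0, 0, 0, 0, 0]

```text
clock: 3.95
tcp_pos: [0.445, -0.3446, 0.1637]
orientation: [0.154, 0.813, 0.5, -0.257]
wrist_force: [-0.2, 0.1, -0.2]
finger_gap: 0.0854
grip_force: 0.0
```

```bash
python3 - <<'E'
from h import *
s=get_state(); print(s['clock'],s['tcp_pos'],np.round(s['joint_pos'],3),np.round(s['wrist_force'],2))
p,d=read_camera('wrist'); cv2.imwrite('pics/w2.png',p)
c=cam('wrist',s); C=cloud(c,d); X,Y,Z=[C[...,i] for i in range(3)]
hsv=cv2.cvtColor(p,cv2.COLOR_BGR2HSV).astype(int); H,S,V=hsv[...,0],hsv[...,1],hsv[...,2]
y=(H>20)&(H<32)&(S>120)&(abs(X-.425)<.05)&(abs(Y+.386)<.05)&(Z>.13)
print(y.sum(),cv2.minAreaRect((C[y][:,:2]*1000).astype(np.float32)),np.median(Z[y]))
B=tool(-27,-35); z=B[:,2]; g=np.array([.425,-.386,.10]); t=g+.019*z
plan([(t,B,3,1)])
E
```

```text
3.95 [ 0.44500357 -0.34455468  0.16370851] [-0.458  0.334 -0.155  1.096 -0.609  1.585] [-0.24  0.06 -0.21]
779 ((426.2713623046875, -386.86993408203125), (32.56159973144531, 30.60141372680664), 63.09697341918945) 0.13862615948092114
[1, -0.5, 0.2, 33.1, -0.0007, -0.0009, 0.0016] ,|33 0.1
[1, -0.4, 0.2, 33.1, -0.0007, -0.0009, 0.0016] ,|33 0.1
[1, -0.4, 0.1, 33.1, -0.0007, -0.0009, 0.0016] ,|33 0.1
```

View pics/w2.png

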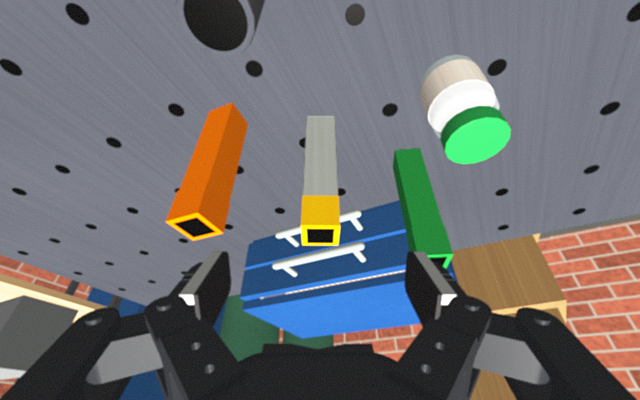

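The wrist view shows the yellow-ended bar at (320,180), centred between the fingers. Orange is at (205,170), green at (425,205), and both are clear of the finger paths.

Emit:
arm_command:
  moves: [0.5, 0, 0, 33, 0, 0, 0, 0.5, 0, 0, 33, 0, 0, 0, 0.5, 0, 0, 33, 0, 0, 0, 0.5, 0, 0, 0, 0, 0, 0, -1, 0, 0, 0, 0, 0, 0, -1, 0, 0, 0, 0, 0, 0, -1, 0, 0, 0, 0, 0, 0, -1, 0, 0, 0, 0, 0, 0]
  newtons: 60

```text
clock: 5.0
tcp_pos: [0.4222, -0.396, 0.087]
orientation: [0.158, 0.813, 0.499, -0.256]
wrist_force: [-1.2, 2.0, 6.6]
finger_gap: 0.0283
grip_force: 59.0
```

Emit:
arm_command:
  moves: [-1, 0, 0, 0, 0, 0, 0, -1, 0, 0, 0, 0, 0, 0, -1, 0, 0, 0, 0, 0, 0]

```text
clock: 5.38
tcp_pos: [0.4221, -0.3961, 0.087]
orientation: [0.158, 0.813, 0.499, -0.256]
wrist_force: [-0.0, 2.7, 6.8]
finger_gap: 0.0281
grip_force: 59.0
```

```bash
python3 - <<'E'
from h import *
s=get_state(); p=np.array(s['tcp_pos']); A=Rq(s['orientation']); print(np.degrees(np.arccos(-A[2,2])))
B1=tool(-65,-35); B2=tool(-65,47)
g=np.array([.45,-.10,.26]); t1=g+.019*B1[:,2]; t2=np.array([.45,-.10,.15])+.019*B2[:,2]; t3=np.array([.45,-.10,.031])+.019*B2[:,2]
print(t1,t2,t3)
plan([(p+[0,0,.16],A,4,-1),(t1,B1,7,-1),(t2,B2,9,-1)])
E
```

```text
34.95301070346562
[ 0.4401231  -0.10460567  0.24443611] [ 0.4625938  -0.09412741  0.13704203] [ 0.4625938  -0.09412741  0.01804203]
[-1, -22.9, 0.0, -32.8, 0.0, 0.0, 0.0] ,|40 0.0
[-1, -22.9, 0.0, -32.8, 0.0, 0.0, 0.0] ,|40 0.0
[-1, -22.9, 0.0, -32.8, 0.0, 0.0, 0.0] ,|40 0.0
[-1, -22.9, 0.0, -32.8, 0.0, 0.0, 0.0] ,|40 0.0
[-1, 31.6, -16.5, -21.7, 0.0547, -0.0002, 0.0778] ,|42 5.4
[-1, 30.2, -20.1, -20.7, 0.0547, -0.0002, 0.0778] ,|42 5.4
[-1, 28.5, -23.5, -19.5, 0.0547, -0.0002, 0.0778] ,|42 5.4
[-1, 26.5, -26.6, -18.1, 0.0547, -0.0002, 0.0778] ,|42 5.4
[-1, 24.3, -29.6, -16.6, 0.0547, -0.0002, 0.0778] ,|42 5.4
[-1, 21.9, -32.2, -14.9, 0.0547, -0.0002, 0.0778] ,|42 5.4
[-1, 19.3, -34.6, -13.1, 0.0547, -0.0002, 0.0778] ,|42 5.4
[-1, 9.1, 0.0, 8.2, -0.0, 0.159, -0.0] ,|12 9.1
[-1, 7.7, 0.0, 9.5, -0.0, 0.159, -0.0] ,|12 9.1
[-1, 6.1, 0.0, 10.6, -0.0, 0.159, -0.0] ,|12 9.1
[-1, 4.3, 0.0, 11.5, -0.0, 0.159, -0.0] ,|12 9.1
[-1, 2.5, 0.0, 12.0, -0.0, 0.159, -0.0] ,|12 9.1
[-1, 0.5, 0.0, 12.2, -0.0, 0.159, -0.0] ,|12 9.1
[-1, -1.4, 0.0, 12.2, -0.0, 0.159, -0.0] ,|12 9.1
[-1, -3.3, 0.0, 11.8, -0.0, 0.159, -0.0] ,|12 9.1
[-1, -5.2, 0.0, 11.1, -0.0, 0.159, -0.0] ,|12 9.1
```

Emit:
arm_command:
  moves: [-1, -23, 0, -33, 0, 0, 0, -1, -23, 0, -33, 0, 0, 0, -1, -23, 0, -33, 0, 0, 0, -1, -23, 0, -33, 0, 0, 0, -1, 31.6, -16.5, -21.7, 0.055, 0, 0.078, -1, 30.2, -20.1, -20.7, 0.055, 0, 0.078, -1, 28.5, -23.5, -19.5, 0.055, 0, 0.078, -1, 26.5, -26.6, -18.1, 0.055, 0, 0.078]

```text
clock: 6.38
tcp_pos: [0.4319, -0.227, 0.2443]
orientation: [0.103, 0.893, 0.335, -0.282]
wrist_force: [0.6, -0.3, -4.5]
finger_gap: 0.028
grip_force: 61.0
```

Emit:
arm_command:
  moves: [-1, 24.3, -29.6, -16.6, 0.055, 0, 0.078, -1, 21.9, -32.2, -14.9, 0.055, 0, 0.078, -1, 19.3, -34.6, -13.1, 0.055, 0, 0.078, -1, 9, 0, 8.2, 0, 0.159, 0, -1, 7.7, 0, 9.5, 0, 0.159, 0, -1, 6, 0, 10.6, 0, 0.159, 0, -1, 4.3, 0, 11.5, 0, 0.159, 0, -1, 2.5, 0, 12, 0, 0.159, 0]

```text
clock: 7.38
tcp_pos: [0.4518, -0.0978, 0.1848]
orientation: [-0.022, 0.972, 0.214, 0.092]
wrist_force: [0.0, -0.5, -3.7]
finger_gap: 0.0278
grip_force: 61.5
```

Emit:
arm_command:
  moves: [-1, 0.5, 0, 12, 0, 0.159, 0, -1, -1.4, 0, 12, 0, 0.159, 0, -1, -3.3, 0, 12, 0, 0.159, 0, -1, -5, 0, 11, 0, 0.159, 0, -1, 0, 0, 0, 0, 0, 0]

```text
clock: 8.0
tcp_pos: [0.4582, -0.0919, 0.1335]
orientation: [-0.09, 0.898, 0.192, 0.386]
wrist_force: [0.4, 0.2, -4.5]
finger_gap: 0.0279
grip_force: 61.7
```

```bash
python3 - <<'E'
from h import *
s=get_state(); print(s['clock'],s['tcp_pos'],np.round(s['joint_pos'],3),np.round(s['wrist_force'],2),s['finger_gap'])
A=Rq(s['orientation']); print(A.round(3),np.degrees(np.arccos(-A[2,2])))
p,d=read_camera('side'); p2,d=read_camera('wrist'); cv2.imwrite('pics/s3.png',np.hstack([p[100:400,150:450],p2[50:350,150:500]]))
plan([((.4626,-.0941,.040),tool(-65,47),3,-1),((.4626,-.0941,.018),tool(-65,47),4,-1)])
E
```

```text
8.0 [ 0.45820145 -0.09187259  0.13345301] [-0.955 -0.117 -0.889  0.616  0.799  1.842] [ 0.42  0.2  -4.53] 0.027948892169900773
[[ 0.628  0.415  0.658]
 [ 0.276 -0.91   0.311]
 [ 0.727 -0.014 -0.686]] 46.688006078303715
[-1, -23.5, 0.3, 22.4, -0.0002, 0.0012, -0.0023] ,|32 0.1
[-1, -23.5, 0.3, 22.4, -0.0002, 0.0012, -0.0023] ,|32 0.1
[-1, -23.5, 0.2, 22.4, -0.0002, 0.0012, -0.0023] ,|32 0.1
[-1, -4.0, 0.0, 3.8, -0.0, 0.0, 0.0] ,|6 0.0
[-1, -4.0, 0.0, 3.8, -0.0, 0.0, 0.0] ,|6 0.0
[-1, -4.0, 0.0, 3.8, -0.0, 0.0, 0.0] ,|6 0.0
[-1, -4.0, 0.0, 3.8, -0.0, 0.0, 0.0] ,|6 0.0
```

View pics/s3.png

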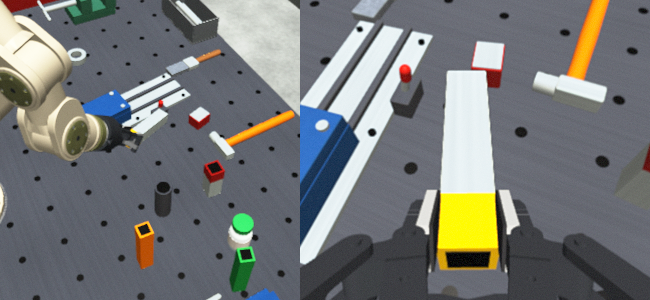

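The side view (left half) shows the bar held about 8° above horizontal, with the tail away from the robot. I'll check the arm's clearance to the head before lowering.

```bash
python3 - <<'E'
from h import *
for n in ('side','top'):
    p,d=read_camera(n); C=cloud(cam(n),d).reshape(-1,3)
    q=(C[:,2]>.075)&(C[:,0]>.15)&(C[:,0]<.6)&(C[:,1]>-.2)&(C[:,1]<.2); P=C[q]
    for x in np.arange(.2,.55,.05):
        for y in np.arange(-.2,.2,.05):
            m=(abs(P[:,0]-x-.025)<.025)&(abs(P[:,1]-y-.025)<.025)
            if m.sum()>5: print(n,'%.2f %.2f'%(x,y),m.sum(),P[m][:,2].min().round(3),P[m][:,2].max().round(3))
E
```

```text
side 0.20 -0.20 1015 0.332 0.583
side 0.20 -0.15 644 0.544 0.609
side 0.20 -0.10 74 0.59 0.618
side 0.20 0.05 9 0.199 0.222
side 0.20 0.10 159 0.534 0.668
side 0.25 -0.20 750 0.28 0.565
side 0.25 -0.15 22 0.561 0.569
side 0.30 -0.20 515 0.232 0.351
side 0.30 -0.15 20 0.3 0.329
side 0.35 -0.20 436 0.195 0.308
side 0.35 -0.15 47 0.228 0.303
side 0.40 -0.20 74 0.203 0.239
side 0.40 -0.15 133 0.133 0.233
side 0.40 -0.10 46 0.16 0.203
side 0.45 -0.15 112 0.129 0.166
side 0.45 -0.10 168 0.126 0.166
side 0.50 -0.10 223 0.118 0.155
top 0.20 -0.20 647 0.401 0.58
top 0.20 -0.15 842 0.376 0.61
top 0.20 -0.10 395 0.506 0.621
top 0.20 0.05 329 0.218 0.467
top 0.20 0.10 688 0.205 0.668
top 0.25 -0.20 864 0.34 0.565
top 0.25 -0.15 293 0.304 0.57
top 0.30 -0.20 375 0.272 0.355
top 0.30 -0.15 300 0.237 0.341
top 0.30 -0.10 25 0.219 0.239
top 0.35 -0.20 218 0.223 0.307
top 0.35 -0.15 359 0.194 0.309
top 0.35 -0.10 150 0.195 0.245
top 0.40 -0.20 117 0.194 0.242
top 0.40 -0.15 213 0.141 0.234
top 0.40 -0.10 96 0.138 0.21
top 0.40 -0.05 1020 1.483 1.483
top 0.45 -0.15 25 0.157 0.167
top 0.45 -0.10 172 0.129 0.169
top 0.50 -0.10 142 0.14 0.158
top 0.50 -0.05 10 0.131 0.154
```

Emit:
arm_command:
  moves: [-1, -21.8, 0.4, 20.6, 0, 0, 0, -1, -21.8, 0.4, 20.6, 0, 0, 0, -1, -21.8, 0.4, 20.6, 0, 0, 0, -1, 0, 0, 0, 0, 0, 0]

```text
clock: 8.7
tcp_pos: [0.4628, -0.0927, 0.0468]
orientation: [-0.089, 0.896, 0.197, 0.388]
wrist_force: [-0.5, 1.0, -3.2]
finger_gap: 0.0279
grip_force: 61.7
```

```bash
python3 - <<'E'
from h import *
s=get_state(); print(s['clock'],s['tcp_pos'],np.round(s['joint_pos'],3),np.round(s['wrist_force'],2),s['finger_gap'])
plan([((.4582,-.0919,.018),Rq(s['orientation']),4,-1)])
E
```

```text
8.7 [ 0.46284081 -0.09273553  0.04675115] [-0.946  0.066 -1.019  0.295  0.801  1.844] [-0.46  1.   -3.19] 0.02791934808606083
[-1, -5.9, -0.6, 4.2, 0.0, 0.0, 0.0] ,|7 0.0
[-1, -5.9, -0.6, 4.2, 0.0, 0.0, 0.0] ,|7 0.0
[-1, -5.9, -0.6, 4.2, 0.0, 0.0, 0.0] ,|7 0.0
[-1, -5.9, -0.6, 4.2, 0.0, 0.0, 0.0] ,|7 0.0
```

```bash
python3 - <<'E'
from h import *
s=get_state(); A=tool(-65,47)
plan([((.493,-.123,.0468),A,2,-1),((.493,-.123,.018),A,4,-1)])
E
```

```text
[-1, 5.1, 20.1, 5.2, -0.0022, 0.001, -0.0028] ,|21 0.2
[-1, 5.0, 20.1, 5.3, -0.0022, 0.001, -0.0028] ,|21 0.2
[-1, -5.3, -0.0, 4.9, 0.0, 0.0, -0.0] ,|7 0.0
[-1, -5.3, -0.0, 4.9, 0.0, 0.0, -0.0] ,|7 0.0
[-1, -5.3, -0.0, 4.9, 0.0, 0.0, -0.0] ,|7 0.0
[-1, -5.3, -0.0, 4.9, 0.0, 0.0, -0.0] ,|7 0.0
```

Emit:
arm_command:
  moves: [-1, 5, 20, 5.2, -0.002, 0.001, -0.003, -1, 5, 20, 5.2, -0.002, 0.001, -0.003, -1, 0, 0, 0, 0, 0, 0, -1, -5.3, 0, 4.9, 0, 0, 0, -1, -5.3, 0, 4.9, 0, 0, 0, -1, -5.3, 0, 4.9, 0, 0, 0, -1, 0, 0, 0, 0, 0, 0]

```text
clock: 9.57
tcp_pos: [0.4916, -0.1231, 0.0248]
orientation: [-0.086, 0.895, 0.197, 0.39]
wrist_force: [-0.2, 0.2, -3.7]
finger_gap: 0.028
grip_force: 61.7
```

```bash
python3 - <<'E'
from h import *
s=get_state(); print(s['clock'],s['tcp_pos'],np.round(s['joint_pos'],3),np.round(s['wrist_force'],2),s['finger_gap'])
E
```

```text
9.575 [ 0.4916069  -0.12309163  0.02477301] [-0.931  0.185 -0.969  0.202  0.799  1.868] [-0.23  0.15 -3.71] 0.028048973422874286
```

Emit:
arm_command:
  moves: [-1, -1.5, 0, 1.4, 0, 0, 0, -1, -1.5, 0, 1.4, 0, 0, 0, -1, -1.5, 0, 1.4, 0, 0, 0, -1, 0, 0, 0, 0, 0, 0]

```text
clock: 10.07
tcp_pos: [0.4926, -0.1243, 0.0197]
orientation: [-0.085, 0.895, 0.198, 0.39]
wrist_force: [-1.2, 0.5, -3.4]
finger_gap: 0.0277
grip_force: 61.5
```

Emit:
arm_command:
  moves: [-1, -1.4, 0, 1.4, 0, 0, 0, -1, -1.4, 0, 1.4, 0, 0, 0, -1, 0, 0, 0, 0, 0, 0]

```text
clock: 10.45
tcp_pos: [0.4928, -0.1243, 0.0158]
orientation: [-0.085, 0.895, 0.198, 0.391]
wrist_force: [-1.1, -0.3, -0.5]
finger_gap: 0.0281
grip_force: 61.2
```

Emit:
arm_command:
  moves: [1, 0, 0, 0, 0, 0, 0, 1, 0, 0, 0, 0, 0, 0, 1, 0, 0, 0, 0, 0, 0, 1, 0, 0, 0, 0, 0, 0, 1, 0, 0, 0, 0, 0, 0, 1, 14, 0, -14, 0, 0, 0, 1, 25, 0, -25, 0, 0, 0, 1, 25, 0, -25, 0, 0, 0]

```text
clock: 11.45
tcp_pos: [0.4893, -0.1251, 0.1069]
orientation: [-0.085, 0.895, 0.198, 0.39]
wrist_force: [0.9, -1.5, -1.1]
finger_gap: 0.0855
grip_force: 0.0
```

```bash
python3 - <<'E'
from h import *
s=get_state(); print(s['clock'],s['tcp_pos'],np.round(s['joint_pos'],3),np.round(s['wrist_force'],2),s['finger_gap'])
p,d=read_camera('wrist'); cv2.imwrite('pics/w4.png',p); c=cam('wrist',s); C=cloud(c,d); X,Y,Z=[C[...,i] for i in range(3)]
q=(abs(X-.51)<.11)&(abs(Y+.11)<.08)&(Z>.02)&(Z<.045); k,l,st,ce=cv2.connectedComponentsWithStats(q.astype(np.uint8))
for i in range(1,k):
    if st[i,4]>300: P=C[l==i]; print(st[i],cv2.minAreaRect((P[:,:2]*1000).astype(np.float32)),np.percentile(P[:,2],[5,50,95]))
E
```

```text
11.45 [ 0.48927601 -0.1251115   0.10693758] [-0.94   0.013 -0.861  0.488  0.801  1.855] [ 0.89 -1.49 -1.11] 0.0854697278389999
[ 299  181   39  151 5104] ((507.17633056640625, -118.30213928222656), (140.48678588867188, 30.547822952270508), 25.137956619262695) [0.02782186 0.02905262 0.03021523]
```

View pics/w4.png

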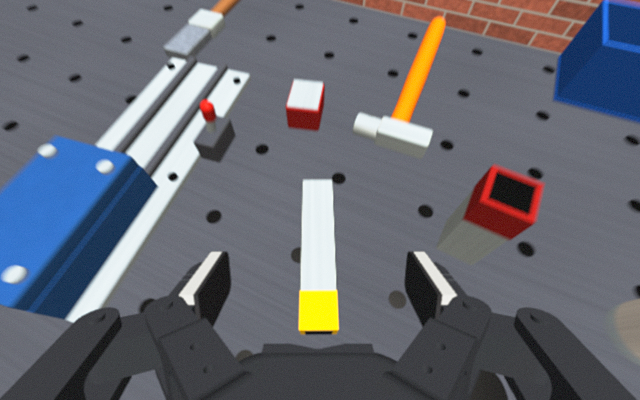

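The bar lies flat on the table at (0.507,-0.118), yaw 25.1°, yellow end toward the robot at pixel (318,310). Next I untilt and turn the tool half round, then regrasp from above.

```bash
python3 - <<'E'
from h import *
a=plan([((.51,-.11,.18),tool(-65,0),6,1)])
plan([((.5253,-.1098,.16),tool(-65+90.1),9,1),((.5253,-.1098,.10),tool(115.1),9,1)],a)
E
```

```text
[1, 11.1, -1.1, -4.8, 0.0013, -0.1374, 0.0003] ,|12 7.9
[1, 10.4, -1.1, -6.3, 0.0013, -0.1374, 0.0003] ,|12 7.9
[1, 9.4, -1.2, -7.6, 0.0013, -0.1374, 0.0003] ,|12 7.9
[1, 8.3, -1.2, -8.9, 0.0013, -0.1374, 0.0003] ,|12 7.9
[1, 7.0, -1.2, -9.9, 0.0013, -0.1374, 0.0003] ,|12 7.9
[1, 5.6, -1.2, -10.8, 0.0013, -0.1374, 0.0003] ,|12 7.9
[1, 1.6, 0.7, 2.2, -0.0, -0.0, -0.1747] ,|3 10.0
[1, 1.4, 1.0, 2.2, -0.0, -0.0, -0.1747] ,|3 10.0
[1, 1.2, 1.2, 2.2, -0.0, -0.0, -0.1747] ,|3 10.0
[1, 1.0, 1.4, 2.2, -0.0, -0.0, -0.1747] ,|3 10.0
[1, 0.7, 1.5, 2.2, -0.0, -0.0, -0.1747] ,|3 10.0
[1, 0.5, 1.6, 2.2, -0.0, -0.0, -0.1747] ,|3 10.0
[1, 0.2, 1.7, 2.2, -0.0, -0.0, -0.1747] ,|3 10.0
[1, -0.1, 1.7, 2.2, -0.0, -0.0, -0.1747] ,|3 10.0
[1, -0.4, 1.6, 2.2, -0.0, -0.0, -0.1747] ,|3 10.0
[1, 0.0, 0.0, 6.7, 0.0, -0.0, -0.1745] ,|7 10.0
[1, 0.0, 0.0, 6.7, 0.0, -0.0, -0.1745] ,|7 10.0
[1, 0.0, 0.0, 6.7, 0.0, -0.0, -0.1745] ,|7 10.0
[1, 0.0, 0.0, 6.7, 0.0, -0.0, -0.1745] ,|7 10.0
[1, 0.0, 0.0, 6.7, 0.0, -0.0, -0.1745] ,|7 10.0
[1, 0.0, 0.0, 6.7, 0.0, -0.0, -0.1745] ,|7 10.0
[1, -0.0, 0.0, 6.7, 0.0, -0.0, -0.1745] ,|7 10.0
[1, -0.0, 0.0, 6.7, 0.0, -0.0, -0.1745] ,|7 10.0
[1, -0.0, 0.0, 6.7, 0.0, -0.0, -0.1745] ,|7 10.0
```

Emit:
arm_command:
  moves: [1, 11, -1, -5, 0, -0.137, 0, 1, 10.4, -1, -6.3, 0, -0.137, 0, 1, 9.4, -1, -7.6, 0, -0.137, 0, 1, 8.3, -1, -9, 0, -0.137, 0, 1, 7, -1, -10, 0, -0.137, 0, 1, 5.6, -1, -11, 0, -0.137, 0, 1, 0, 0, 0, 0, 0, -0.175, 1, 0, 0, 0, 0, 0, -0.175]

```text
clock: 12.5
tcp_pos: [0.5096, -0.1091, 0.1745]
orientation: [0.001, 0.923, 0.385, -0.0]
wrist_force: [1.0, -0.7, -0.7]
finger_gap: 0.0857
grip_force: 0.0
```

Emit:
arm_command:
  moves: [1, 0, 0, 0, 0, 0, -0.175, 1, 0, 0, 0, 0, 0, -0.175, 1, 0, 0, 0, 0, 0, -0.175, 1, 0, 0, 0, 0, 0, -0.175, 1, 0, 0, 0, 0, 0, -0.175, 1, 0, 0, 0, 0, 0, -0.175, 1, 0, 0, 0, 0, 0, -0.175, 1, 0, 0, 0, 0, 0, -0.175]

```text
clock: 13.5
tcp_pos: [0.5088, -0.1095, 0.1747]
orientation: [0.001, 0.458, 0.889, -0.001]
wrist_force: [-0.0, -0.9, -0.1]
finger_gap: 0.0854
grip_force: 0.0
```

Emit:
arm_command:
  moves: [1, 0, 0, 0, 0, 0, -0.175, 1, 0, 0, 0, 0, 0, -0.175, 1, 0, 0, 0, 0, 0, -0.175, 1, 0, 0, 0, 0, 0, -0.175, 1, 0, 0, 0, 0, 0, -0.175, 1, 0, 0, 0, 0, 0, -0.175, 1, 0, 0, 0, 0, 0, -0.175, 1, 0, 0, 0, 0, 0, -0.175]

```text
clock: 14.5
tcp_pos: [0.5088, -0.1095, 0.1747]
orientation: [0.0, -0.222, 0.975, -0.001]
wrist_force: [1.1, -0.4, 0.4]
finger_gap: 0.0853
grip_force: 0.0
```

```bash
python3 - <<'E'
from h import *
s=get_state(); print(s['clock'],s['tcp_pos'],np.round(s['joint_pos'],3),np.round(s['wrist_force'],2),s['finger_gap'])
p,d=read_camera('wrist'); c=cam('wrist',s); C=cloud(c,d); X,Y,Z=[C[...,i] for i in range(3)]
q=(abs(X-.51)<.11)&(abs(Y+.11)<.08)&(Z>.02)&(Z<.045); k,l,st,ce=cv2.connectedComponentsWithStats(q.astype(np.uint8))
for i in range(1,k):
    if st[i,4]>300: P=C[l==i]; print(st[i],cv2.minAreaRect((P[:,:2]*1000).astype(np.float32)),np.percentile(P[:,2],[5,50,95]))
B=tool(115.1)
plan([((.5253,-.1098,.09),B,3,1),((.5253,-.1098,.012),B,4,1)])
E
```

```text
14.5 [ 0.50881376 -0.10954937  0.17472832] [-3.650e-01  2.140e-01 -1.370e-01  1.219e+00 -1.000e-03 -8.140e-01] [ 1.13 -0.39  0.43] 0.08529793817574402
[ 298  108   30  125 3407] ((507.26239013671875, -117.85796356201172), (139.8618927001953, 30.451845169067383), 25.17154312133789) [0.02777947 0.02898527 0.03025074]
[1, -4.9, -2.4, 28.2, -0.0006, -0.0001, 0.0051] ,|29 0.3
[1, -4.9, -2.4, 28.2, -0.0006, -0.0001, 0.0051] ,|29 0.3
[1, -4.9, -2.4, 28.2, -0.0006, -0.0001, 0.0051] ,|29 0.3
[1, 0.0, -0.0, 19.5, 0.0, 0.0, -0.0] ,|19 0.0
[1, 0.0, -0.0, 19.5, 0.0, 0.0, -0.0] ,|19 0.0
[1, 0.0, -0.0, 19.5, 0.0, 0.0, -0.0] ,|19 0.0
[1, 0.0, -0.0, 19.5, 0.0, 0.0, -0.0] ,|19 0.0
```

Emit:
arm_command:
  moves: [1, -5, -2.4, 28, 0, 0, 0.005, 1, -5, -2.4, 28, 0, 0, 0.005, 1, -5, -2.4, 28, 0, 0, 0.005, 1, 0, 0, 26, 0, 0, 0, 1, 0, 0, 26, 0, 0, 0, 1, 0, 0, 14, 0, 0, 0, 1, 0, 0, 14, 0, 0, 0, 1, 0, 0, 0, 0, 0, 0]

```text
clock: 15.55
tcp_pos: [0.5249, -0.1099, 0.0104]
orientation: [-0.001, -0.212, 0.977, -0.001]
wrist_force: [-1.2, 0.1, -0.7]
finger_gap: 0.085
grip_force: 0.0
```

Emit:
arm_command:
  moves: [-1, 0, 0, 0, 0, 0, 0, -1, 0, 0, 0, 0, 0, 0, -1, 0, 0, 0, 0, 0, 0, -1, 0, 0, 0, 0, 0, 0, -1, 0, 0, 0, 0, 0, 0, -1, 0, 0, 0, 0, 0, 0, -1, 0, 0, 0, 0, 0, 0]
  newtons: 90

```text
clock: 16.42
tcp_pos: [0.5254, -0.11, 0.0111]
orientation: [0.0, -0.212, 0.977, -0.001]
wrist_force: [-0.0, 0.2, -0.7]
finger_gap: -0.0003
grip_force: 0.0
```

The fingers shut with nothing between them, so I need to look.

```bash
python3 - <<'E'
from h import *
s=get_state(); print(s['clock'],s['tcp_pos'],np.round(s['joint_pos'],3))
p,d=read_camera('wrist'); cv2.imwrite('pics/w5.png',p); c=cam('wrist',s); C=cloud(c,d); X,Y,Z=[C[...,i] for i in range(3)]
q=(abs(X-.51)<.14)&(abs(Y+.11)<.12)&(Z>.02)&(Z<.045); k,l,st,ce=cv2.connectedComponentsWithStats(q.astype(np.uint8))
for i in range(1,k):
    if st[i,4]>300: P=C[l==i]; print(st[i],cv2.minAreaRect((P[:,:2]*1000).astype(np.float32)),np.percentile(P[:,2],[5,50,95]))
E
```

```text
16.425 [ 0.52543418 -0.1100439   0.01107732] [-0.355  0.368 -0.355  0.847 -0.002 -0.783]
[ 128    0   72   41 1473] ((450.9289245605469, -219.12535095214844), (7.2511444091796875, 29.02561378479004), 58.21354293823242) [0.02139026 0.03302319 0.04380761]
[ 287   75   62  178 9375] ((487.77825927734375, -126.87057495117188), (98.12952423095703, 30.714807510375977), 25.561399459838867) [0.02793942 0.02900399 0.03009577]
[  76  210   50   77 1656] ((579.1492919921875, -221.9210968017578), (38.38580322265625, 10.030313491821289), 10.058591842651367) [0.02141316 0.03375834 0.04390335]
```

View pics/w5.png

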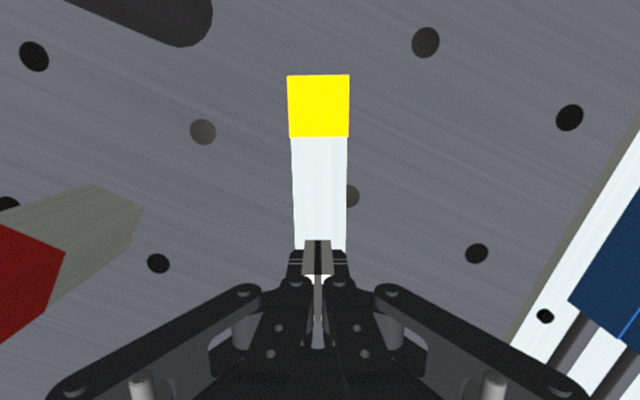

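```bash
python3 - <<'E'
from h import *
s=get_state(); print(s['grip_force'],s['finger_gap'],np.round(s['wrist_force'],2))
p,d=read_camera('wrist'); c=cam('wrist',s); C=cloud(c,d); A=Rq(s['orientation'])
print('expected TCP pix',project(c,np.array(s['tcp_pos'])[None]))
for r in range(236,300,6): print(r,[ (((C[r,u]-s['tcp_pos'])@A)*1000).round(0).astype(int).tolist() for u in (300,306,312,318,324,330,336)])
E
```

```text
0.0 0.00013086959910904442 [-0.17  0.42  0.15]
expected TCP pix [[318.54077068 229.67222584]]
236 [[4, -11, -19], [4, -7, -19], [3, -4, -18], [4, 0, -19], [4, 3, -18], [4, 7, -18], [3, 10, -18]]
242 [[0, -11, -18], [11, -6, -42], [11, -3, -42], [11, 0, -42], [11, 3, -42], [11, 5, -43], [-1, 10, -17]]
248 [[-4, -11, -18], [11, -6, -49], [11, -3, -48], [11, 0, -48], [11, 2, -48], [11, 5, -50], [-4, 10, -18]]
254 [[7, -9, -47], [11, -6, -56], [11, -3, -55], [11, 0, -55], [11, 2, -55], [11, 5, -55], [7, 8, -48]]
260 [[7, -9, -53], [11, -6, -61], [11, -3, -61], [11, 0, -60], [11, 2, -60], [11, 5, -61], [7, 8, -53]]
266 [[7, -8, -59], [12, -5, -67], [11, -3, -66], [11, 0, -66], [11, 2, -65], [11, 5, -66], [7, 8, -58]]
272 [[7, -8, -64], [11, -5, -70], [11, -3, -71], [11, 0, -71], [11, 2, -70], [11, 4, -70], [7, 7, -64]]
278 [[13, -7, -79], [13, -5, -77], [10, -3, -73], [9, 0, -72], [10, 2, -73], [12, 4, -77], [14, 6, -79]]
284 [[13, -7, -82], [13, -5, -81], [12, -3, -81], [6, 0, -72], [12, 2, -81], [12, 4, -80], [13, 6, -82]]
290 [[12, -7, -84], [12, -5, -84], [10, -3, -81], [4, 0, -72], [12, 2, -84], [12, 4, -85], [12, 6, -85]]
296 [[12, -7, -88], [13, -5, -89], [7, -3, -80], [1, 0, -72], [9, 2, -84], [12, 4, -88], [12, 6, -88]]
```

The shut fingertips end about 38 mm behind the reported TCP, not at it, so the grasp passed over the bar. I'll confirm this by lowering the shut fingertips gently onto the bar's top (z = 0.030).

Emit:
arm_command:
  moves: [-1, 0, 0, 5, 0, 0, 0, -1, 0, 0, 5, 0, 0, 0, -1, 0, 0, 3, 0, 0, 0, -1, 0, 0, 0, 0, 0, 0]

```text
clock: 17.02
tcp_pos: [0.5251, -0.11, -0.0023]
orientation: [-0.0, -0.212, 0.977, -0.001]
wrist_force: [0.0, -0.0, -0.8]
finger_gap: -0.0001
grip_force: 0.0
```

Emit:
arm_command:
  moves: [-1, 0, 0, 1.5, 0, 0, 0, -1, 0, 0, 1.5, 0, 0, 0]

```text
clock: 17.27
tcp_pos: [0.5256, -0.1101, -0.0048]
orientation: [0.0, -0.212, 0.977, -0.001]
wrist_force: [0.7, 0.2, 0.2]
finger_gap: 0.0003
grip_force: 0.0
```

Emit:
arm_command:
  moves: [-1, 0, 0, 1.5, 0, 0, 0, -1, 0, 0, 0, 0, 0, 0]

```text
clock: 17.52
tcp_pos: [0.5256, -0.1102, -0.0058]
orientation: [0.0, -0.212, 0.977, -0.001]
wrist_force: [-1.6, 1.0, 4.9]
finger_gap: -0.0001
grip_force: 2.3
```

Contact came at TCP z = -0.0055, so the shut tips sit 35.5 mm behind the reported TCP. I'll regrasp with that offset.

Emit:
arm_command:
  moves: [-1, 0, 0, -25, 0, 0, 0, 0.7, 0, 0, -25, 0, 0, 0, 0.7, 0, 0, 0, 0, 0, 0, 0.7, 0, 0, 0, 0, 0, 0, 0.7, 0, 0, 0, 0, 0, 0, 0.7, 0, 0, 24, 0, 0, 0, 0.7, 0, 0, 24, 0, 0, 0, 0.7, 0, 0, 12, 0, 0, 0]

```text
clock: 18.52
tcp_pos: [0.5239, -0.1096, -0.0184]
orientation: [-0.001, -0.212, 0.977, -0.0]
wrist_force: [0.5, -0.3, -0.3]
finger_gap: 0.0726
grip_force: 0.0
```

Emit:
arm_command:
  moves: [0.7, 0, 0, 8, 0, 0, 0, 0.7, 0, 0, 0, 0, 0, 0]

```text
clock: 18.77
tcp_pos: [0.5252, -0.11, -0.0247]
orientation: [-0.0, -0.212, 0.977, -0.001]
wrist_force: [0.2, -0.5, -0.1]
finger_gap: 0.0721
grip_force: 0.0
```

Emit:
arm_command:
  moves: [-1, 0, 0, 1.5, 0, 0, 0, -1, 0, 0, 0, 0, 0, 0, -1, 0, 0, 0, 0, 0, 0, -1, 0, 0, 0, 0, 0, 0, -1, 0, 0, 0, 0, 0, 0, -1, 0, 0, 0, 0, 0, 0]
  newtons: 90

```text
clock: 19.52
tcp_pos: [0.5259, -0.11, -0.0249]
orientation: [0.001, -0.212, 0.977, -0.001]
wrist_force: [-1.2, 2.4, 6.1]
finger_gap: 0.0282
grip_force: 89.9
```

```bash
python3 - <<'E'
from h import *
f=np.radians(8.25); F=np.array([-np.cos(f),-np.sin(f)]); head=np.array([.4289,.1007]); O=head-.1*F
def fx(x,y=0): return O+x*F+y*np.array([-F[1],F[0]])
print('origin',O,'mouth',fx(.03))
B=tool(98.25)
# grasp is 50 mm from tail; nose wanted at x=+.015 -> grasp at .015-.09
g=fx(-.075); print(g)
s=get_state(); p=np.array(s['tcp_pos']); print(p,s['finger_gap'],s['grip_force'])
plan([([*p[:2],.06],Rq(s['orientation']),3,-1),((*g,.10),B,6,-1)])
E
```

```text
origin [0.52786514 0.11504926] mouth [0.4981756  0.11074448]
[0.60208899 0.12581121]
[ 0.52590624 -0.11001082 -0.02493441] 0.028166156132310806 89.86918330192566
[-1, -0.0, -0.1, -28.3, 0.0, 0.0, 0.0] ,|28 0.0
[-1, -0.0, -0.1, -28.3, 0.0, 0.0, 0.0] ,|28 0.0
[-1, -0.0, -0.1, -28.3, 0.0, 0.0, 0.0] ,|28 0.0
[-1, -27.9, 30.5, -6.7, -0.0004, 0.0002, 0.0473] ,|42 2.7
[-1, -26.4, 31.8, -6.7, -0.0004, 0.0002, 0.0473] ,|42 2.7
[-1, -24.9, 33.0, -6.7, -0.0004, 0.0002, 0.0473] ,|42 2.7
[-1, -23.3, 34.1, -6.7, -0.0004, 0.0002, 0.0473] ,|42 2.7
[-1, -21.6, 35.2, -6.7, -0.0004, 0.0002, 0.0473] ,|42 2.7
[-1, -19.9, 36.2, -6.7, -0.0004, 0.0002, 0.0473] ,|42 2.7
```

Emit:
arm_command:
  moves: [-1, 0, 0, -28, 0, 0, 0, -1, 0, 0, -28, 0, 0, 0, -1, 0, 0, -28, 0, 0, 0, -1, -27.9, 30.5, -7, 0, 0, 0.047, -1, -26.4, 31.8, -7, 0, 0, 0.047, -1, -24.9, 33, -7, 0, 0, 0.047, -1, -23.3, 34.1, -7, 0, 0, 0.047, -1, -21.6, 35.2, -7, 0, 0, 0.047]

```text
clock: 20.52
tcp_pos: [0.5885, 0.0879, 0.0922]
orientation: [-0.0, -0.095, 0.995, -0.001]
wrist_force: [1.2, -1.5, -3.4]
finger_gap: 0.0278
grip_force: 90.0
```

Emit:
arm_command:
  moves: [-1, -20, 36.2, -7, 0, 0, 0.047, -1, 0, 0, 0, 0, 0, 0, -1, 0, 0, 0, 0, 0, 0]

```text
clock: 20.9
tcp_pos: [0.6007, 0.1259, 0.0987]
orientation: [-0.001, -0.073, 0.997, -0.001]
wrist_force: [0.3, -0.9, -4.3]
finger_gap: 0.0281
grip_force: 90.2
```

```bash
cat > m.py <<'E'
from h import *
s=get_state(); p0=np.array(s['tcp_pos']); print(s['clock'],p0.round(4),np.round(s['joint_pos'],3),s['finger_gap'],np.round(s['wrist_force'],2))
p,d=read_camera('wrist'); cv2.imwrite('pics/w6.png',p); c=cam('wrist',s); C=cloud(c,d); X,Y,Z=[C[...,i] for i in range(3)]
A=Rq(s['orientation']); T=((C-p0)@A)*1000   # tool frame mm
hsv=cv2.cvtColor(p,cv2.COLOR_BGR2HSV).astype(int); H,S,V=hsv[...,0],hsv[...,1],hsv[...,2]
b=(H>100)&(H<125)&(S>130)&(abs(Z-.0625)<.006)&(abs(X-.45)<.15)&(abs(Y-.08)<.12)
r=cv2.minAreaRect((C[b][:,:2]*1000).astype(np.float32)); print('head world',r,'tool',cv2.minAreaRect(T[b][:,:2].astype(np.float32)))
y=(H>20)&(H<32)&(S>120)&(abs(T[...,1])<40)&(T[...,2]<0)
print('nose tool',y.sum(),cv2.minAreaRect(T[y][:,:2].astype(np.float32)),np.median(Z[y]),'zmed')
bt=(abs(T[...,1])<30)&(T[...,0]>15)&(T[...,0]<95)&(abs(Z-np.median(Z[y]))<.006)
print('bar top tool',bt.sum(),cv2.minAreaRect(T[bt][:,:2].astype(np.float32)), [(round(T[bt&(abs(T[...,0]-x)<4)][:,1].min(),1),round(T[bt&(abs(T[...,0]-x)<4)][:,1].max(),1),round(Z[bt&(abs(T[...,0]-x)<4)].mean(),4)) for x in (25,50,75)])
E
python3 m.py
```

```text
20.9 [0.6007 0.1259 0.0987] [ 0.077  0.431 -0.021  1.12  -0.003 -0.069] 0.028064996287500803 [ 0.33 -0.89 -4.3 ]
head world ((480.78857421875, 107.38040161132812), (35.24503707885742, 80.6386947631836), 8.066997528076172) tool ((121.24592590332031, -0.7314300537109375), (35.24635696411133, 80.6402587890625), 0.3279825448989868)
nose tool 6089 ((44.581172943115234, -0.8026485443115234), (90.93157958984375, 30.450315475463867), 0.06687130779027939) 0.15289723143934164 zmed
bar top tool 13039 ((52.519935607910156, -0.7250804901123047), (75.03816986083984, 30.701879501342773), 0.03648461401462555) [(np.float64(-15.7), np.float64(14.4), np.float64(0.1525)), (np.float64(-15.8), np.float64(14.3), np.float64(0.1525)), (np.float64(-16.1), np.float64(14.6), np.float64(0.1529))]
```

View pics/w6.png

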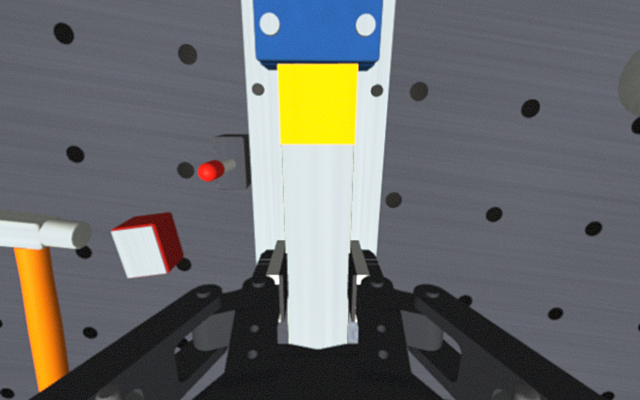

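The bar is in line with the head: y is -0.75 vs -0.73 mm in the tool frame, and the nose at (318,65) is 13 mm before the mouth. I'll lower it now.

Emit:
arm_command:
  moves: [-1, 0, 0, 30, 0, 0, 0, -1, 0, 0, 30, 0, 0, 0, -1, 0, 0, 30, 0, 0, 0, -1, 0, 0, 14, 0, 0, 0, -1, 0, 0, 0, 0, 0, 0, -1, 0, 0, 0, 0, 0, 0]

```text
clock: 21.7
tcp_pos: [0.6027, 0.1256, -0.0031]
orientation: [0.001, -0.073, 0.997, -0.001]
wrist_force: [0.7, 0.1, -4.3]
finger_gap: 0.0282
grip_force: 90.0
```

Emit:
arm_command:
  moves: [-1, 0, 0, 4, 0, 0, 0, -1, 0, 0, 3, 0, 0, 0, -1, 0, 0, 0, 0, 0, 0]

```text
clock: 22.08
tcp_pos: [0.6014, 0.1259, -0.0114]
orientation: [0.0, -0.073, 0.997, -0.001]
wrist_force: [0.3, -0.4, -4.6]
finger_gap: 0.0284
grip_force: 90.1
```

Emit:
arm_command:
  moves: [-1, 0, 0, 2, 0, 0, 0, -1, 0, 0, 1.5, 0, 0, 0, -1, 0, 0, 0, 0, 0, 0]

```text
clock: 22.45
tcp_pos: [0.6015, 0.1259, -0.015]
orientation: [0.0, -0.073, 0.997, -0.001]
wrist_force: [0.0, -0.3, -4.3]
finger_gap: 0.0282
grip_force: 90.1
```

Emit:
arm_command:
  moves: [-1, 0, 0, 1.5, 0, 0, 0, -1, 0, 0, 0, 0, 0, 0]

```text
clock: 22.7
tcp_pos: [0.6015, 0.1258, -0.0165]
orientation: [0.0, -0.073, 0.997, -0.001]
wrist_force: [1.0, -0.5, -4.0]
finger_gap: 0.0279
grip_force: 90.1
```

Emit:
arm_command:
  moves: [0.3, 0, 0, 0, 0, 0, 0, 0.3, 0, 0, 0, 0, 0, 0, 0.3, 0, 0, 0, 0, 0, 0, 0.3, 0, 0, -22, 0, 0, 0, 0.3, 0, 0, -25, 0, 0, 0, -1, -27, 0, 0, 0, 0, 0, -1, -27, 0, 0, 0, 0, 0, -1, -27, 0, 0, 0, 0, 0]
  newtons: 40

```text
clock: 23.7
tcp_pos: [0.6828, 0.1379, 0.0313]
orientation: [0.001, -0.073, 0.997, -0.001]
wrist_force: [-0.2, -0.5, -0.4]
finger_gap: 0.001
grip_force: 0.0
```

Emit:
arm_command:
  moves: [-1, 0, 0, 0, 0, 0, 0, -1, 0, 0, 0, 0, 0, 0, -1, 0, 0, 0, 0, 0, 0]

```text
clock: 24.08
tcp_pos: [0.6806, 0.1376, 0.0307]
orientation: [-0.0, -0.073, 0.997, -0.001]
wrist_force: [-0.9, -0.6, 0.5]
finger_gap: 0.0001
grip_force: 0.0
```

```bash
sed -i 's/w6/w7/; s/^bt=.*//; s/^print(.bar top.*//' m.py; cat >> m.py <<'E'
q=(abs(T[...,1])<60)&(Z>.026)&(Z<.05)&(X>.45)&(S<60)&(V>120); 
k,l,st,ce=cv2.connectedComponentsWithStats(q.astype(np.uint8)); i=1+st[1:,4].argmax(); print('bar steel tool',st[i],cv2.minAreaRect(T[l==i][:,:2].astype(np.float32)),np.median(Z[l==i]))
f=np.radians(8.25); F=np.array([-np.cos(f),-np.sin(f)]); O=np.array([.4289,.1007])-.1*F
for nm,mk in (('nose',y),('steel',l==i)):
    a=(C[mk][:,:2]-O)@F*1000; print(nm,'fixture x range',np.percentile(a,[0.5,99.5]).round(1))
print('tcp fixture x,y',(p0[:2]-O)@F,(p0[:2]-O)@np.array([-F[1],F[0]]))
E
python3 m.py
```

```text
24.075 [0.6806 0.1376 0.0307] [ 0.085  0.626  0.129  1.075 -0.002 -0.061] 6.317223793558039e-05 [-0.86 -0.56  0.49]
head world ((0.0, 0.0), (0.0, 0.0), 0.0) tool ((0.0, 0.0), (0.0, 0.0), 0.0)
nose tool 0 ((0.0, 0.0), (0.0, 0.0), 0.0) nan zmed
bar steel tool [  288     0    59   186 10180] ((78.11711883544922, -0.8027544021606445), (30.05500602722168, 95.2779312133789), 89.92170715332031) 0.03683357159304593
  return _methods._mean(a, axis=axis, dtype=dtype,
  ret = ret.dtype.type(ret / rcount)
Traceback (most recent call last):
  File "m.py", line 16, in <module>
    a=(C[mk][:,:2]-O)@F*1000; print(nm,'fixture x range',np.percentile(a,[0.5,99.5]).round(1))
                                                         ~~~~~~~~~~~~~^^^^^^^^^^^^^^
IndexError: index -1 is out of bounds for axis 0 with size 0
```

View pics/w7.png

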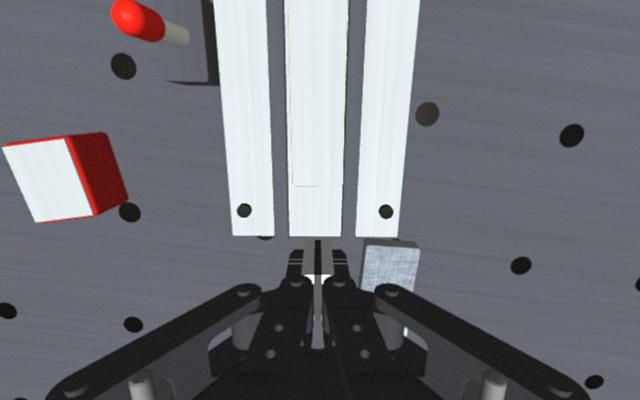

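The bar lies in the trough, centred, with its tail edge at row 186, 19 mm ahead of the shut fingers. The brush at (390,265) is clear. I'll go down behind the tail and start pushing.

Emit:
arm_command:
  moves: [-1, 12, 0, 0, 0, 0, 0, -1, 0, 0, 20, 0, 0, 0, -1, 0, 0, 15, 0, 0, 0, -1, 0, 0, 9.5, 0, 0, 0, -1, 0, 0, 0, 0, 0, 0]

```text
clock: 24.75
tcp_pos: [0.6691, 0.1358, -0.0149]
orientation: [-0.001, -0.073, 0.997, -0.001]
wrist_force: [0.6, -0.5, 1.0]
finger_gap: -0.0002
grip_force: 0.0
```

Emit:
arm_command:
  moves: [-1, 4, 0, 0, 0, 0, 0, -1, 4, 0, 0, 0, 0, 0, -1, 4, 0, 0, 0, 0, 0, -1, 4, 0, 0, 0, 0, 0, -1, 4, 0, 0, 0, 0, 0]

```text
clock: 25.38
tcp_pos: [0.6509, 0.133, -0.0131]
orientation: [0.001, -0.073, 0.997, -0.001]
wrist_force: [3.1, 0.2, 1.1]
finger_gap: 0.0
grip_force: 1.5
```

Emit:
arm_command:
  moves: [-1, 6, 0, 0, 0, 0, 0, -1, 6, 0, 0, 0, 0, 0, -1, 6, 0, 0, 0, 0, 0, -1, 6, 0, 0, 0, 0, 0, -1, 6, 0, 0, 0, 0, 0, -1, 6, 0, 0, 0, 0, 0, -1, 4, 0, 0, 0, 0, 0, -1, 2, 0, 0, 0, 0, 0]

```text
clock: 26.38
tcp_pos: [0.6081, 0.1268, -0.014]
orientation: [-0.0, -0.073, 0.997, -0.001]
wrist_force: [4.2, 0.5, 2.7]
finger_gap: -0.0003
grip_force: 2.1
```

```bash
python3 m.py 2>&1 | grep -v Warn | head -8
```

```text
26.375 [ 0.6081  0.1268 -0.014 ] [ 0.078  0.535 -0.152  0.884 -0.002 -0.068] -0.00026642932195341666 [4.22 0.48 2.66]
head world ((0.0, 0.0), (0.0, 0.0), 0.0) tool ((0.0, 0.0), (0.0, 0.0), 0.0)
nose tool 2 ((17.64944839477539, -3.623445510864258), (15.179892539978027, 0.0), 94.40208435058594) 0.10005909344300057 zmed
bar steel tool [  278     0    80   250 17882] ((59.30733871459961, -0.6556482315063477), (30.15937614440918, 106.33043670654297), 89.96488952636719) 0.03687466935562554
nose fixture x range [-64.  -62.9]
steel fixture x range [-69.1  30.7]
tcp fixture x,y -0.08107289464846511 -0.00013465062463736965
```

Nose is now about 40 mm past the mouth, and sliding force is about 4 N. I advance in small steps from here.

Emit:
arm_command:
  moves: [-1, 2.5, 0, 0, 0, 0, 0, -1, 2.5, 0, 0, 0, 0, 0, -1, 2.5, 0, 0, 0, 0, 0, -1, 1.5, 0, 0, 0, 0, 0, -1, 1, 0, 0, 0, 0, 0]

```text
clock: 27.05
tcp_pos: [0.5983, 0.1254, -0.014]
orientation: [-0.0, -0.073, 0.997, -0.001]
wrist_force: [3.3, 0.1, 1.1]
finger_gap: -0.0002
grip_force: 1.6
```

Emit:
arm_command:
  moves: [-1, 1, 0, 0, 0, 0, 0, -1, 1, 0, 0, 0, 0, 0, -1, 1, 0, 0, 0, 0, 0]

```text
clock: 27.42
tcp_pos: [0.5954, 0.1249, -0.014]
orientation: [-0.0, -0.073, 0.997, -0.001]
wrist_force: [3.4, 0.5, -0.1]
finger_gap: 0.0
grip_force: 1.7
```

Emit:
arm_command:
  moves: [-1, 1.2, 0, 0, 0, 0, 0, -1, 1.2, 0, 0, 0, 0, 0, -1, 1, 0, 0, 0, 0, 0]

```text
clock: 27.8
tcp_pos: [0.592, 0.1244, -0.014]
orientation: [-0.0, -0.073, 0.997, -0.001]
wrist_force: [3.5, -0.3, -1.5]
finger_gap: 0.0
grip_force: 1.5
```

Emit:
arm_command:
  moves: [-1, 1.2, 0, 0, 0, 0, 0, -1, 1.2, 0, 0, 0, 0, 0, -1, 1.1, 0, 0, 0, 0, 0]

```text
clock: 28.18
tcp_pos: [0.5901, 0.124, -0.0135]
orientation: [0.001, -0.073, 0.997, -0.001]
wrist_force: [7.2, 1.1, -1.0]
finger_gap: 0.0003
grip_force: 3.3
```

Emit:
arm_command:
  moves: [-1, 0.8, 0, 0, 0, 0, 0, -1, 0, 0, 0, 0, 0, 0]

```text
clock: 28.42
tcp_pos: [0.5901, 0.1239, -0.0132]
orientation: [0.002, -0.073, 0.997, -0.001]
wrist_force: [6.9, 1.5, -1.4]
finger_gap: 0.0003
grip_force: 3.4
```

Emit:
arm_command:
  moves: [-1, 1, 0, 0, 0, 0, 0, -1, 0, 0, 0, 0, 0, 0]

```text
clock: 28.68
tcp_pos: [0.5901, 0.1239, -0.0128]
orientation: [0.003, -0.073, 0.997, -0.001]
wrist_force: [8.2, 1.4, -2.6]
finger_gap: -0.0002
grip_force: 4.1
```

Emit:
arm_command:
  moves: [-1, 1.5, 0, 0, 0, 0, 0, -1, 1.5, 0, 0, 0, 0, 0, -1, 0, 0, 0, 0, 0, 0]

```text
clock: 29.05
tcp_pos: [0.59, 0.1237, -0.0118]
orientation: [0.005, -0.073, 0.997, -0.001]
wrist_force: [12.9, 1.1, -2.0]
finger_gap: 0.0002
grip_force: 6.3
```

Emit:
arm_command:
  moves: [-1, 2, 0, 0, 0, 0, 0, -1, 2, 0, 0, 0, 0, 0, -1, 0, 0, 0, 0, 0, 0]

```text
clock: 29.42
tcp_pos: [0.59, 0.1234, -0.0104]
orientation: [0.009, -0.073, 0.997, -0.001]
wrist_force: [17.9, 2.8, -1.5]
finger_gap: 0.0
grip_force: 9.2
```

The position is solid while the force rose to 18 N, at about 58 mm depth, so the bar is home. I'll back off, lift and verify.

Emit:
arm_command:
  moves: [-1, -4, 0, 0, 0, 0, 0, -1, -4, 0, 0, 0, 0, 0, -1, -6, 0, 0, 0, 0, 0, -1, -10, 0, 0, 0, 0, 0, -1, 0, 0, -25, 0, 0, 0, -1, 0, 0, -50, 0, 0, 0, -1, 0, 0, -50, 0, 0, 0, -1, 0, 0, 0, 0, 0, 0]

```text
clock: 30.42
tcp_pos: [0.6069, 0.1268, 0.116]
orientation: [0.004, -0.073, 0.997, -0.001]
wrist_force: [0.4, 1.0, -0.3]
finger_gap: -0.0002
grip_force: 0.0
```

```bash
python3 m.py 2>&1 | grep -v Warn | head -9; python3 - <<'E'
from h import *
s=get_state(); f=np.radians(8.25); F=np.array([-np.cos(f),-np.sin(f)]); O=np.array([.4289,.1007])-.1*F
p=cv2.imread('pics/w7.png'); 
for n in ('top','side'):
    p,d=read_camera(n); C=cloud(cam(n),d); old=np.load(n+'0.npy'); Co=cloud(cam(n),old)
    for nm,K,pp in (('before',Co,cv2.imread(f'pics/{n}0.png')),('now',C,p)):
        h=cv2.cvtColor(pp,cv2.COLOR_BGR2HSV).astype(int); b=(h[...,0]>100)&(h[...,0]<125)&(h[...,1]>130)&(abs(K[...,2]-.0625)<.006)&(abs(K[...,0]-.45)<.15)&(abs(K[...,1]-.08)<.1)
        print(n,nm,b.sum(),np.percentile((K[b][:,:2]-O)@F,[2,50,98]).round(4))
E
```

```text
30.425 [0.6069 0.1268 0.116 ] [ 0.078  0.425  0.012  1.151 -0.002 -0.068] -0.0002484034227098083 [ 0.42  0.99 -0.33]
head world ((481.6371154785156, 107.66348266601562), (32.836669921875, 80.47171783447266), 8.496228218078613) tool ((127.15364074707031, -0.6023750305175781), (80.47402954101562, 32.83839797973633), 89.85821533203125)
nose tool 6 ((74.11506652832031, -0.7195453643798828), (0.0, 0.0), 0.0) 0.2927678010090885 zmed
bar steel tool [ 296   56   43  108 3915] ((70.63615417480469, -1.0723047256469727), (83.7079086303711, 31.48965072631836), 0.05140405148267746) 0.036925473250293606
nose fixture x range [-4.4 -4.4]
steel fixture x range [-51.5  31.2]
tcp fixture x,y -0.07990317558026525 -0.0003167010633740742
top before 983 [0.038  0.1037 0.1685]
top now 643 [0.0381 0.1029 0.1691]
side before 1049 [0.0355 0.105  0.1701]
side now 1054 [0.0353 0.1049 0.1701]
```

```bash
python3 -c "from workcell import *; print(hand_in())"
```

```text
the job is handed in; nothing more can be done
None
```

I handed the job in at about 30.5 s, with the tube lying flat in the trough and its yellow end about 58 mm inside the blue head, solid against the stop at 18 N; the head showed no shift in the camera check afterwards, and the hand-in returned no verdict.

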